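# Take the labelled vial sleeve off the label roller and hold it bore-up

## Task

Raise the presser arm of the label roller by its handle so that it stays up, then take out the aluminium vial sleeve that was lying under it and leave the parked sleeve where it is. The sleeve's two ends look alike but only one is the deep blind bore for the vial (the other is a shallow recess), which can be told by feel, for example by trying an end gently on a free peg of the drying rack. Finish while holding the sleeve in the gripper, still and upright with its bore upwards, its lower end at least 12 cm above the bench and clear of everything, ready for a vial to be dropped in; disturb nothing else on the bench.

Things in the scene. Friction and masses are not known exactly. Their poses are not given: they have to be found in the camera images.
- labeller: hand label applicator, fixed: grey base 390 x 150 mm. Origin on the bench right under the nest; x points from the nest to the presser's hinge column (away from the robot), y along the rollers, z up. Low cheeks at y = -61 and +61 mm, tops 62 mm high. The column stands at x = 103 to 141 mm, 128 mm high; behind it the label reel, 150 mm high.
- presser (a joint): presser arm, rad: 0 = down, its small roller on (or just over) the sleeve in the nest; grows as the handle is raised; stops at 1.65. A stiff friction hinge: about 2 to 3 N at the handle, stays where it is left. Leave it above 1.1; about 1.35 leaves room for the gripper over the nest.
- presser_grip (a point): middle of the presser's black handle, a bar 13 mm wide (across labeller y), 14 mm high, 56 mm long, pointing to the robot, nothing within 30 mm beside it; can be pinched from above. When down it is 176 mm before the hinge and 16 mm above it.
- presser_hinge (a point): hinge axis of the presser arm (along labeller y), fixed on the labeller, 118 mm behind the nest's middle and 115 mm high. Raising turns the arm up and away from the robot about it.
- nest (a point): fixed point on the labeller: centre of a sleeve lying in the nest under the presser, 75 mm above the bench. The nest is two free-turning rollers 16 mm thick, 114 mm long, axes 50 mm high and 24 mm apart; they lie under the sleeve and leave its sides free
- parking (a point): fixed point on the labeller: centre of the sleeve on the parking rails (fixed bars of the same size as the rollers), 120 mm nearer the robot than the nest, 75 mm above the bench
- sleeve_a: aluminium vial sleeve, a cylinder 40 mm across, 90 mm long, 0.2 to 0.3 kg. Lies on its side; origin at its centre, own y axis along its length. Both ends show a 24 mm mouth: one is the blind bore, 60 mm deep, the other a recess 6 mm deep; which is its +y end is not told, the two sleeves differ in it. At the start it or sleeve_b lies in the nest, the other on the parking rails.
- sleeve_b: a second sleeve, outwardly the same as sleeve_a with the same axes; its bore is at the other end of its y axis than in sleeve_a
- rack: white drying rack, fixed, 130 x 180 x 20 mm, with two rows of three upright steel pegs 10 mm thick, 60 mm apart along its y and 66 mm along x; the row at x = -33 mm (nearer the robot) is free, two vials dry on the far row. Origin on the bench under its middle
- peg_tip (a point): top of the middle free peg, 92 mm above the bench; the peg is 10 mm thick with a tapered tip and 80 mm long, so it enters the bore or the recess with 7 mm to spare all round
- vial_1: glass vial drying upside down over a far peg of the rack, 27 mm wide, 88 mm tall; to be left alone
- vial_2: the second such vial on the rack; to be left alone
- amber_bottle: amber reagent bottle, 68 mm wide, 135 mm tall; to be left alone
- beaker: small glass beaker, 68 mm wide, 85 mm tall; to be left alone
- spatula: slim steel lab spatula lying on the bench, 170 mm long, 14 mm wide; to be left alone
- marker: marker pen lying on the bench, 125 mm long; to be left alone
- cap_box: open cardboard box of vial caps, 110 x 85 x 40 mm; to be left alone
- wash_jar: white jar with blue screw cap, 60 mm wide, 90 mm tall; to be left alone
Not all that is in view belongs to the job. Leave any brown look-alike of the sleeve_b alone.

How it is judged:
On the way, in this order (a step that is already met when the one before it is completed fails the run):
1. The presser arm is raised (above 1.1 rad) while both sleeves still lie in their places (value of joint presser above 1.1 rad and ((distance between sleeve_a and nest below 0.025 m and distance between sleeve_b and parking below 0.025 m) or (distance between sleeve_b and nest below 0.025 m and distance between sleeve_a and parking below 0.025 m))), for 0.2 s.
2. The sleeve that lay under the presser is off the rollers, in the gripper (((contact force between the fingers and sleeve_a above 1 N and distance between sleeve_a and nest above 0.03 m and contact force between sleeve_a and labeller below 0.1 N and distance between sleeve_b and parking below 0.025 m) or (contact force between the fingers and sleeve_b above 1 N and distance between sleeve_b and nest above 0.03 m and contact force between sleeve_b and labeller below 0.1 N and distance between sleeve_a and parking below 0.025 m))), for 0.2 s.
At the end, for the whole second after the job is handed in: Presser above 1.1 rad. The sleeve from under it held by the fingers, bore up within 14 degrees of vertical, centre over 160 mm high (lower end 115 mm), at rest (0.03 m/s, 0.3 rad/s), off labeller and rack; the other sleeve untouched on the parking rails within 25 mm (value of joint presser above 1.1 rad and ((angle between sleeve_a's own y axis and vertical below 0.25 rad and contact force between the fingers and sleeve_a above 1 N and height (world z) of sleeve_a above 0.16 m and linear speed of sleeve_a below 0.03 m/s and angular speed of sleeve_a below 0.3 rad/s and contact force between sleeve_a and labeller below 0.1 N and contact force between sleeve_a and rack below 0.1 N and distance between sleeve_b and parking below 0.025 m and contact force between the fingers and sleeve_b below 0.1 N) or (angle between sleeve_b's own y axis and vertical above 2.8916 rad and contact force between the fingers and sleeve_b above 1 N and height (world z) of sleeve_b above 0.16 m and linear speed of sleeve_b below 0.03 m/s and angular speed of sleeve_b below 0.3 rad/s and contact force between sleeve_b and labeller below 0.1 N and contact force between sleeve_b and rack below 0.1 N and distance between sleeve_a and parking below 0.025 m and contact force between the fingers and sleeve_a below 0.1 N))); the arm keeps its last pose, push and grip.
It fails at once if Another thing on the bench is shoved more than 30 mm (distance of any of vial_1, vial_2, amber_bottle, beaker, spatula, marker, cap_box, wash_jar from where it was at the start of the episode above 0.03 m).
It also fails if it takes over 72 s, if anything falls off the work surface, if the arm or the gripper's body presses on something with over 40 N, if the wrist force passes 120 N, or if a joint passes its speed limit or range.

## Robot

A 7-joint arm with a two-finger parallel gripper is mounted at the origin on the work surface. World frame = base frame: x ahead of the robot, y to its left, z up, the work surface at z = 0. Lengths are in m, angles in rad, forces in N, time in s.
With the tool pointing down it reaches from about 0.35 to 0.9 m from the base axis. Payload 8.1 kg.
Tool frame: the origin (TCP) lies where the fingers leave the gripper's body, on its centre line; the fingertips stand 66 mm ahead of it and the grasp point (between the pads) lies 47 mm ahead of it (arm.tip_reach is the distance from the TCP to the fingertips, in m); z points along the fingers, y is the direction in which the jaws open and shut (so a half turn about z gives the same grasp; the last joint's range is limited). The gripper opens to 92 mm and grips with 3 to 60 N. Pads are 19 mm wide; open, the fingers measure 130 mm over their backs; the gripper's body (75 mm by 190 mm) begins 47 mm behind the grasp point.
Start: joints at [1.072, 0.434, 0.025, 1.573, -0.012, 1.134, -0.075], TCP at [0.241, -0.577, 0.292] pointing down, gripper open.
Joint ranges: [-2.62, 2.62], [-0.44, 2.09], [-1.27, 1.32], [0.08, 2.57], [-1.32, 4.46], [0.12, 2], [-2.74, 2.74]. Speed limits (rad/s): [2.22, 2.22, 3.01, 3.01, 3.14, 3.14, 3.14].

## Interface

Orientations are given as a rotation vector (axis times angle).
In Python, from cell import arm gives the robot as it stands.
- The arm moves only by the tool carry_out, never from a script. Its argument "plan" is a list of rows, each a list of 5 numbers: the shift along the world's x, y, z in cm, then the turn about the world's z in rad, then the finger opening in cm, from 0 to 9.18. In form: [[tx, ty, tz, spin, fingers], ...]. A call has 1 to 20 rows; each row is the pose to reach, as a shift and turn from the pose measured when the call began; what a row does not reach only later rows make up. A row lasts 1/10 s, in which the tool goes at most 50 mm and 8.59 degrees, less where a joint would pass 70% of its speed; a pose out of reach is approached as far as the arm can. A call with a gripper value outside its range is refused whole. The fingers move at their own pace and stop on an object; "squeeze" is the grip in N (left out, the last holds). Time passes only in rows, so rows that repeat a pose let the fingers close. It gives the time, the measured TCP pose, the force and the opening at its end, in the units of the state.
- arm.observe(): the state, without advancing time (a new reading comes with each control period).
- arm.get_image(name): name is "scene" or "top" or "wrist"; returns (picture, depth): 384x512x3 uint8, red, green, blue; 384x512 float32, m along the optical axis (not along the pixel's ray), 0 where there is no reading.
- arm.get_calibration(name): a dict with "intrinsics" (3x3 intrinsics, pixels), "rvec" (rotation vector, rad) and "tvec" (3), from world to camera coordinates, as OpenCV has them; the wrist camera has in their place "tool_from_camera" (4x4, takes a point from camera to tool coordinates, whose origin is the TCP and whose axes are the flange's). Camera axes: x right, y down, z forward; pixel columns grow to the right and rows downward; lengths in m; the calibration is good to about 2 mm. A picture is of the moment at which its call begins: read the wrist's pose just before it. get_calibration takes no time and is no camera call.
- arm.sign_off(): hands the job in, once; it reports no verdict.
The state is a dict: "clock": time; "joints": joint angles; "dq": joint speeds; "joint_efforts": joint torques, N m; "position": TCP position; "ee_rot": TCP orientation; "force": force on the tool from outside, world axes, zero at the start; "ft_torque": the same for the moment, N m; "width": opening from 0.0 (shut) to 1.0 (fully open).
Only numpy, scipy, OpenCV 4.12 (cv2) and the standard library are available. Lean on these libraries where they do the work, as an engineer would, in place of code of your own. Each camera call takes 0.05 s, during which the arm holds its last target. There are 200 camera calls.

## Working session

There is one attempt and no reset: what is moved stays moved. The work goes in short steps, Python scripts to look and compute and a tool call to move; the robot and the scene stay as the last step left them, time stands still between calls to the robot, and variables do not carry over. Pictures are saved under pics/ and viewed, about 8 in all and at most 12, crops included, and the job is handed in when it is done.

Besides the shell and the picture viewer there is one more tool, called after ">>>" in YAML: its name, and indented under it one key for each argument. carry_out: Moves the arm, as the interface text tells. Its arguments: {"type":"object","properties":{"plan":{"type":"array"},"squeeze":{"type":"number"}},"required":["plan"]}

```bash
mkdir -p pics; ls; cat > h.py <<'E'
import numpy as np, cv2
from cell import arm
def cal(n):
    c=arm.get_calibration(n); K=np.array(c["intrinsics"])
    if n=="wrist": return K,None,None
    R,_=cv2.Rodrigues(np.array(c["rvec"],float)); return K,R,np.array(c["tvec"],float).ravel()
def world(n,d):
    "per-pixel world points from depth"
    K,R,t=cal(n); v,u=np.mgrid[:d.shape[0],:d.shape[1]]
    P=np.stack([(u-K[0,2])/K[0,0]*d,(v-K[1,2])/K[1,1]*d,d],-1)
    if n=="wrist":
        s=arm.observe(); T=np.array(arm.get_calibration(n)["tool_from_camera"])
        Rw,_=cv2.Rodrigues(np.array(s["ee_rot"],float))
        return (P@T[:3,:3].T+T[:3,3])@Rw.T+np.array(s["position"])
    return (P-t)@R
def save(n,im): cv2.imwrite(f"pics/{n}.png",cv2.cvtColor(im,cv2.COLOR_RGB2BGR))
E
python3 - <<'E'
from h import *
print(arm.observe())
for n in("scene","top"):
    im,d=arm.get_image(n); save(n+"0",im); np.save(n+"0.npy",world(n,d)); K,R,t=cal(n); print(n,-R.T@t,R[2],K[0,0])
E
```

```text
pics
{'clock': 0.0, 'joints': array([ 1.07238118,  0.43520439,  0.02491052,  1.57410911, -0.01161548,
        1.13401925, -0.07509361]), 'dq': array([ 0.00048416, -0.00093571, -0.0001926 , -0.00016597,  0.00043842,
        0.00030115, -0.00093614]), 'joint_efforts': array([ 1.16817619e-04, -6.67852592e+01,  9.84746777e-01, -3.14450812e+01,
       -6.08283165e-02,  4.31770273e-02,  2.50779694e-04]), 'position': array([ 0.24080206, -0.57628869,  0.29145108]), 'ee_rot': array([-3.07876253e+00, -6.17370553e-01,  6.51493176e-04]), 'force': array([-0.42937777,  0.19977961,  0.15047364]), 'ft_torque': array([-0.03111214,  0.05460458, -0.05849085]), 'width': 1.0034328451432488}
scene [ 1.26804241 -1.05816819  0.93146946] [-0.483521    0.68034564 -0.55076062] 487.1196076848547
top [ 0.46977911 -0.05594704  1.08771731] [ 0.09331805 -0.00605674 -0.99561793] 351.44692520649363
```

View pics/scene0.png

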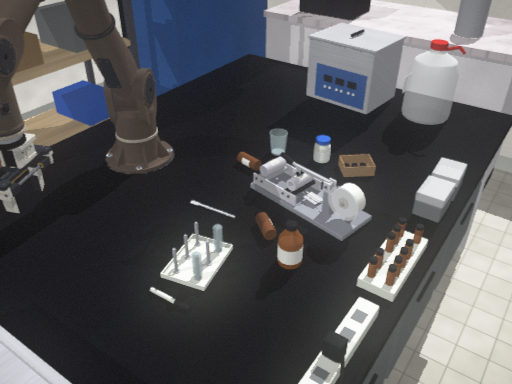

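View pics/top0.png

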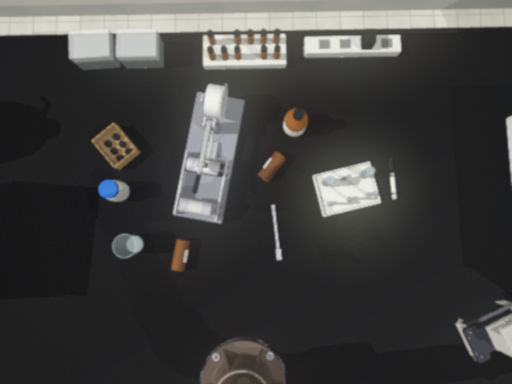

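The scene view shows the labeller at about (310,195) and the rack at (198,260). In the top view (robot at the bottom, +y to the left) the labeller runs from (195,215) to (220,95), with the parked sleeve at (195,208). The presser and the nest sleeve are at about (205,163). The rack is at (347,190). Brown look-alikes lie at (272,167) and (181,255).

```bash
python3 - <<'E'
from h import *
im=cv2.imread("pics/top0.png"); W=np.load("top0.npy")
print("bench z",np.median(W[260:300,300:400,2]))
for (u,v) in [(195,208),(196,185),(205,163),(218,160),(190,160),(211,140),(213,120),(215,100),(230,200),(330,190)]: print((u,v),W[v,u].round(3))
# labeller base: grey, low
roi=np.zeros(im.shape[:2],bool); roi[85:230,165:250]=1
z=W[...,2]; m=roi&(z>0.006)
pts=W[m][:,:2].astype(np.float32); r=cv2.minAreaRect(pts); print("labeller rect",r)
roi[:]=0; roi[150:225,305:390]=1
b=roi&(z>0.012)&(z<.03); r=cv2.minAreaRect(W[b][:,:2].astype(np.float32)); print("rack rect",r, cv2.boxPoints(r).round(3).tolist())
b=roi&(z>.05);n,l,s,c=cv2.connectedComponentsWithStats(b.astype(np.uint8))
for i in range(1,n):
  if s[i,4]>3: q=W[l==i]; print("tall",s[i],q.mean(0).round(3),q[:,2].max().round(3))
c=im[85:230,160:255]; cv2.imwrite("pics/topc.png",cv2.resize(c,None,fx=4,fy=4,interpolation=cv2.INTER_CUBIC))
E
```

```text
bench z 0.0014787219488768617
(195, 208) [0.515 0.122 0.099]
(196, 185) [0.575 0.112 0.142]
(205, 163) [0.638 0.09  0.122]
(218, 160) [0.663 0.065 0.026]
(190, 160) [0.652 0.137 0.096]
(211, 140) [0.722 0.083 0.043]
(213, 120) [0.767 0.07  0.098]
(215, 100) [0.811 0.059 0.14 ]
(230, 200) [ 0.542  0.032 -0.002]
(330, 190) [ 0.565 -0.276  0.016]
labeller rect ((0.6851590871810913, 0.09122402966022491), (0.45165687799453735, 0.28131261467933655), 1.7157704830169678)
rack rect ((0.5752102136611938, -0.35582929849624634), (0.12993113696575165, 0.24124935269355774), 12.54477596282959) [[0.4860000014305115, -0.25200000405311584], [0.5379999876022339, -0.4880000054836273], [0.6650000214576721, -0.45899999141693115], [0.6119999885559082, -0.2240000069141388]]
tall [362 166  14  11 116] [ 0.611 -0.373  0.09 ] 0.106
tall [323 175  12  11 101] [ 0.587 -0.257  0.092] 0.105
tall [345 174   7   5  24] [ 0.6   -0.317  0.079] 0.098
tall [370 191   8   5  27] [ 0.549 -0.39   0.077] 0.095
tall [351 196   7   4  22] [ 0.536 -0.331  0.079] 0.096
tall [331 201   7   4  19] [ 0.523 -0.273  0.082] 0.096
```

View pics/topc.png

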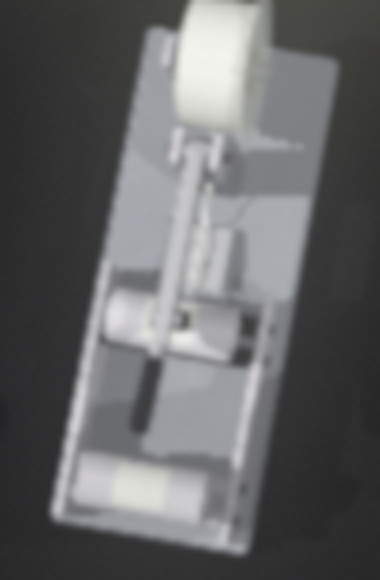

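The crop shows the arm running from the hinge at about (195,150) to the black handle at (147,395). The nest sleeve is at (175,325) and the parked one at (140,487).

```bash
cat > m.py <<'E'
from h import *
im=cv2.cvtColor(cv2.imread("pics/top0.png"),cv2.COLOR_BGR2RGB).astype(int); W=np.load("top0.npy"); z=W[...,2]
def roi(u0,u1,v0,v1):
    r=np.zeros(z.shape,bool); r[v0:v1,u0:u1]=1; return r
def rect(n,m): r=cv2.minAreaRect(W[m][:,:2].astype(np.float32)); print(n,m.sum(),np.round(r[0],4),np.round(r[1],4),round(r[2],1),"zmed",np.median(z[m]).round(4))
rect("parked",roi(174,218,196,218)&(z>.085)&(z<.1))
rect("nest sl",roi(184,230,150,178)&(z>.083)&(z<.1))
h=roi(190,206,172,196)&(z>.12); rect("handle",h)
rect("arm",roi(190,215,120,196)&(z>.115)&(z<.15))
p=W[roi(190,215,120,196)&(z>.115)&(z<.15)]
vx,vy,x0,y0=cv2.fitLine(p[:,:2].astype(np.float32),cv2.DIST_HUBER,0,.01,.01).ravel(); print("arm dir deg",np.degrees(np.arctan2(vy,vx)),x0,y0)
# base outline via plane cast: grey mask
K,R,t=cal("top")
g=(im.min(2)>60)&roi(165,250,85,235); 
c,_=cv2.findContours(g.astype(np.uint8),0,1); c=max(c,key=cv2.contourArea)
r=[]
b=W[g&(z>.012)&(z<.04)]; print("base z",np.median(b[:,2])); r=cv2.minAreaRect(b[:,:2].astype(np.float32)); print("base",r)
E
python3 m.py
```

```text
parked 386 [0.52  0.123] [0.0894 0.0366] 78.5 zmed 0.0941
nest sl 305 [0.6376 0.1025] [0.0901 0.0377] 78.7 zmed 0.0936
handle 110 [0.5227 0.0428] [0.2172 0.0547] 47.7 zmed 0.1404
arm 433 [0.6564 0.0915] [0.037  0.2102] 83.5 zmed 0.1299
arm dir deg -11.051568 0.6556563 0.09526475
base z 0.025942442327827133
base ((0.676783561706543, 0.09196546673774719), (0.15041978657245636, 0.38943547010421753), 78.66287231445312)
```

```bash
python3 - <<'E'
from h import *
s=arm.observe(); R,_=cv2.Rodrigues(np.array(s["ee_rot"])); print(R.round(3)); y=R[:,1]; print("jaw deg",np.degrees(np.arctan2(y[1],y[0])))
print(np.array(arm.get_calibration("wrist")["tool_from_camera"]).round(3), arm.tip_reach, arm.get_calibration("wrist")["intrinsics"][0][0])
g=np.array([.580,.1125,.28]); print("shift cm to 10cm over handle",(g-s["position"])*100)
# scene depth at -v ends of the sleeves
W=np.load("scene0.npy"); u=np.array([.9806,-.1962]); v=np.array([.1962,.9806]); n0=np.array([.637,.101])
d=W[...,:2]-n0; X=d@u; Y=d@v; Z=W[...,2]
for nm,x0 in(("nest",0),("park",-.12)):
    m=(abs(X-x0)<.011)&(abs(Z-.075)<.011)&(Y<-.0)&(Y>-.06); print(nm,m.sum(),np.sort(Y[m]).round(3)[::max(1,m.sum()//25)])
E
```

```text
[[ 0.923  0.386 -0.001]
 [ 0.386 -0.923  0.001]
 [-0.    -0.001 -1.   ]]
jaw deg -67.32481376856613
[[-0.    -0.968 -0.25   0.067]
 [ 1.    -0.    -0.001  0.001]
 [ 0.001 -0.25   0.968 -0.092]
 [ 0.     0.     0.     1.   ]] 0.0655 307.3824799268041
shift cm to 10cm over handle [33.92029035 68.88581828 -1.15027864]
nest 26 [-0.042 -0.041 -0.041 -0.04  -0.04  -0.039 -0.039 -0.038 -0.038 -0.037
 -0.036 -0.036 -0.035 -0.035 -0.035 -0.033 -0.033 -0.031 -0.031 -0.03
 -0.027 -0.027 -0.027 -0.025 -0.022 -0.018]
park 24 [-0.046 -0.045 -0.044 -0.043 -0.042 -0.041 -0.04  -0.04  -0.039 -0.039
 -0.038 -0.038 -0.038 -0.038 -0.038 -0.037 -0.036 -0.036 -0.035 -0.034
 -0.033 -0.033 -0.033 -0.031]
```

>>> carry_out:
  plan:
    - [33.9,68.9,0,-0.594,5]
    - [33.9,68.9,0,-0.594,5]
    - [33.9,68.9,0,-0.594,5]
    - [33.9,68.9,0,-0.594,5]
    - [33.9,68.9,0,-0.594,5]
    - [33.9,68.9,0,-0.594,5]
    - [33.9,68.9,0,-0.594,5]
    - [33.9,68.9,0,-0.594,5]
    - [33.9,68.9,0,-0.594,5]
    - [33.9,68.9,0,-0.594,5]
    - [33.9,68.9,0,-0.594,5]
    - [33.9,68.9,0,-0.594,5]
    - [33.9,68.9,0,-0.594,5]
    - [33.9,68.9,0,-0.594,5]
    - [33.9,68.9,0,-0.594,5]
    - [33.9,68.9,0,-0.594,5]
    - [33.9,68.9,0,-0.594,5]
    - [33.9,68.9,0,-0.594,5]
    - [33.9,68.9,0,-0.594,5]
  squeeze: 20

```text
clock: 2.0
position: [0.5795, 0.1111, 0.2913]
ee_rot: [-3.126, 0.314, 0.001]
force: [-0.4, -0.4, 0.3]
width: 0.544
```

```bash
python3 - <<'E'
from h import *
s=arm.observe(); R,_=cv2.Rodrigues(np.array(s["ee_rot"])); y=R[:,1]; print("jaw deg",np.degrees(np.arctan2(y[1],y[0])),s["joints"].round(2))
im,d=arm.get_image("wrist"); save("w1",im); W=world("wrist",d); np.save("w1.npy",W)
z=W[...,2]; m=(im.max(2)<60)&(z>.11)&(z<.16)&(abs(W[...,0]-.58)<.05)&(abs(W[...,1]-.11)<.04)
print(m.sum()); p=W[m]
if m.sum()>20: r=cv2.minAreaRect(p[:,:2].astype(np.float32)); print(r,np.median(p[:,2]))
E
```

```text
jaw deg -101.45722195838856 [-0.12  0.39 -0.22  1.65  0.09  1.11 -2.14]
0
```

View pics/w1.png

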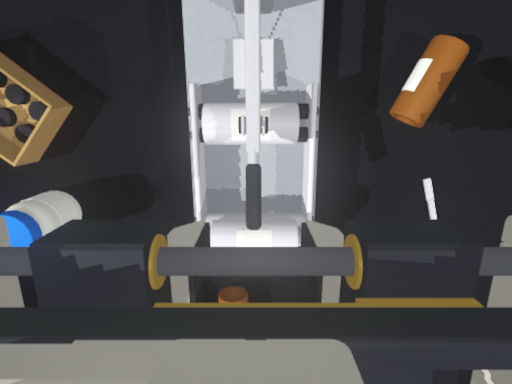

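The black handle is at column 254, rows 165–228, aligned with the jaw centre.

```bash
python3 - <<'E'
from h import *
W=np.load("w1.npy")
for p in[(254,168),(254,196),(254,224),(240,196),(254,150),(215,123),(295,123),(254,110)]: print(p,W[p[1],p[0]].round(4))
E
```

```text
(254, 168) [0.6029 0.1069 0.135 ]
(254, 196) [0.5807 0.1114 0.139 ]
(254, 224) [0.5589 0.1158 0.1452]
(240, 196) [0.5535 0.1348 0.0243]
(254, 150) [0.6166 0.1041 0.1283]
(215, 123) [0.6441 0.1353 0.0937]
(295, 123) [0.6295 0.0633 0.0954]
(254, 110) [0.6479 0.0977 0.1293]
```

>>> carry_out:
  plan:
    - [0,0,-4,0,5]
    - [0,0,-8,0,5]
    - [0.1,0,-10,0,5]
    - [0.1,0,-11.2,0,5]
    - [0.1,0,-11.2,0,1]
    - [0.1,0,-11.2,0,0.5]
    - [0.1,0,-11.2,0,0.5]
    - [0.1,0,-11.2,0,0.5]
    - [0.1,0,-11.2,0,0.5]
    - [0.1,0,-11.2,0,0.5]
  squeeze: 20

```text
clock: 3.05
position: [0.5811, 0.1123, 0.1803]
ee_rot: [-3.123, 0.312, -0.003]
force: [0.3, 4.1, 2.2]
width: 0.139
```

```bash
python3 - <<'E'
from h import *
s=arm.observe(); print(s["position"],s["width"]*9.18,s["force"])
u=np.array([.9804,-.197]); r=.1767; phi=.0907
for th in np.linspace(0.125,1.5,12): 
    dx=r*(np.cos(phi)-np.cos(th+phi)); dz=r*(np.sin(th+phi)-np.sin(phi)); print(th,(100*u*dx).round(1),round(100*dz,1))
E
```

```text
[0.5811169  0.11230305 0.18028911] 1.2774609522694607 [0.29470736 4.13633457 2.22896036]
0.125 [ 0.3 -0.1] 2.2
0.25 [ 0.9 -0.2] 4.3
0.375 [ 1.8 -0.4] 6.3
0.5 [ 2.9 -0.6] 8.2
0.625 [ 4.2 -0.8] 10.0
0.75 [ 5.7 -1.1] 11.6
0.875 [ 7.4 -1.5] 12.9
1.0 [ 9.3 -1.9] 14.1
1.125 [11.2 -2.3] 15.0
1.25 [13.3 -2.7] 15.6
1.375 [15.4 -3.1] 16.0
1.5 [17.6 -3.5] 16.1
```

>>> carry_out:
  plan:
    - [0.1,0,1.1,0,0.5]
    - [0.3,-0.1,2.2,0,0.5]
    - [0.6,-0.1,3.3,0,0.5]
    - [0.9,-0.2,4.3,0,0.5]
    - [1.3,-0.3,5.3,0,0.5]
    - [1.8,-0.4,6.3,0,0.5]
    - [2.3,-0.5,7.3,0,0.5]
    - [2.9,-0.6,8.2,0,0.5]
    - [3.5,-0.7,9.1,0,0.5]
    - [4.2,-0.8,10,0,0.5]
    - [4.9,-1,10.8,0,0.5]
    - [5.7,-1.1,11.6,0,0.5]
    - [5.7,-1.1,11.6,0,0.5]

```text
clock: 4.35
position: [0.6396, 0.1008, 0.2975]
ee_rot: [-3.123, 0.314, -0.006]
force: [1.7, 1.9, -0.7]
width: 0.139
```

>>> carry_out:
  plan:
    - [0.7,-0.1,0.6,0,0.5]
    - [1.6,-0.3,1.2,0,0.5]
    - [2.5,-0.5,1.8,0,0.5]
    - [3.5,-0.7,2.4,0,0.5]
    - [4.4,-0.9,2.9,0,0.5]
    - [5.4,-1.1,3.3,0,0.5]
    - [6.4,-1.3,3.6,0,0.5]
    - [7.5,-1.5,3.9,0,0.5]
    - [8.5,-1.7,4.1,0,0.5]
    - [9.6,-1.9,4.3,0,0.5]
    - [10.4,-2.1,4.4,0,0.5]
    - [10.4,-2.1,4.4,0,0.5]
    - [10.4,-2.1,4.4,0,0.5]

```text
clock: 5.65
position: [0.7437, 0.0801, 0.341]
ee_rot: [-3.123, 0.313, -0.005]
force: [2.7, 4.3, -5.7]
width: 0.141
```

>>> carry_out:
  plan:
    - [0.9,-0.2,0,0,0.5]
    - [1.8,-0.4,0,0,0.5]
    - [2.2,-0.4,0,0,0.5]
    - [2.2,-0.4,0,0,0.5]
    - [2.2,-0.4,0,0,5]
    - [2.2,-0.4,0,0,5]
    - [2.2,-0.4,0,0,5]
    - [2.2,-0.4,0,0,5]
    - [2.2,-0.4,3,0,5]
    - [2.2,-0.4,7,0,5]
    - [-2,0,7.5,0,5]
    - [-7,-0.2,7.5,0,6]
    - [-11.2,-0.7,7.5,0,7]
    - [-11.2,-0.7,7.5,0,7]

```text
clock: 7.05
position: [0.6263, 0.0726, 0.4165]
ee_rot: [-3.125, 0.312, -0.001]
force: [0.2, -0.7, -0.3]
width: 0.742
```

>>> carry_out:
  plan:
    - [0,0,0,0.15,7]
    - [0,0,0,0.3,7]
    - [0,0,0,0.45,7]
    - [0,0,0,0.6,7]
    - [0,0,0,0.75,7]
    - [0,0,0,0.9,7]
    - [0,0,0,1.05,7]
    - [0,0,0,1.2,7]
    - [0,0,0,1.35,7]
    - [0,0,0,1.5,7]
    - [0,0,0,1.571,7]
    - [0,0,0,1.571,7]
    - [0,0,0,1.571,7]

```text
clock: 8.35
position: [0.6266, 0.0724, 0.4166]
ee_rot: [-2.433, -1.986, 0.0]
force: [0.6, -0.3, 0.3]
width: 0.763
```

```bash
python3 - <<'E'
from h import *
s=arm.observe(); R,_=cv2.Rodrigues(np.array(s["ee_rot"])); y=R[:,1]; print(s["clock"],s["position"],"jaw deg",np.degrees(np.arctan2(y[1],y[0])),s["joints"].round(2))
im,d=arm.get_image("wrist"); save("w2",im); W=world("wrist",d); np.save("w2.npy",W)
im2,d2=arm.get_image("scene"); V=world("scene",d2); np.save("scene1.npy",V)
a=cv2.resize(im2[140:250,230:390],(512,352)); save("ws",np.vstack([im[:240],a]))
u=np.array([.9804,-.197]); v=np.array([.197,.9804])
for nm,Q in(("wrist",W),("scene",V)):
  d=Q[...,:2]-np.array([.637,.101]); X=d@u; Y=d@v; Z=Q[...,2]
  m=(abs(X)<.014)&(Z>.085)&(Z<.1)&(abs(Y)<.055)
  if m.sum(): p=Q[m]; print(nm,m.sum(),"Y",np.percentile(Y[m],[0,1,99,100]).round(4),"topX",np.median(X[m&(Z>.0935)]).round(4),"zmax",Z[m].max())
  for x0 in(0,-.12):
    for sg in(-1,1):
      m=(abs(X-x0)<.010)&(abs(Z-.075)<.010)&(Y*sg>0)&(Y*sg<.046); print(x0,sg,m.sum(), np.percentile(Y[m],[0,25,50,75,100]).round(3) if m.sum() else "")
# presser angle: tall points near arm
E
```

```text
8.35 [0.62655236 0.07240279 0.41659926] jaw deg -11.557847347694429 [ 0.13  0.43 -0.51  1.32  0.2   1.44 -0.57]
wrist 1397 Y [-0.0427 -0.0413  0.0466  0.0468] topX -0.0004 zmax 0.09717059746783452
0 -1 0 
0 1 0 
-0.12 -1 0 
-0.12 1 0 
scene 139 Y [-0.0414 -0.0406  0.0493  0.0514] topX 0.0025 zmax 0.09729640287518256
0 -1 12 [-0.041 -0.036 -0.033 -0.027 -0.02 ]
0 1 0 
-0.12 -1 18 [-0.045 -0.04  -0.037 -0.035 -0.032]
-0.12 1 1 [0.031 0.031 0.031 0.031 0.031]
```

View pics/ws.png

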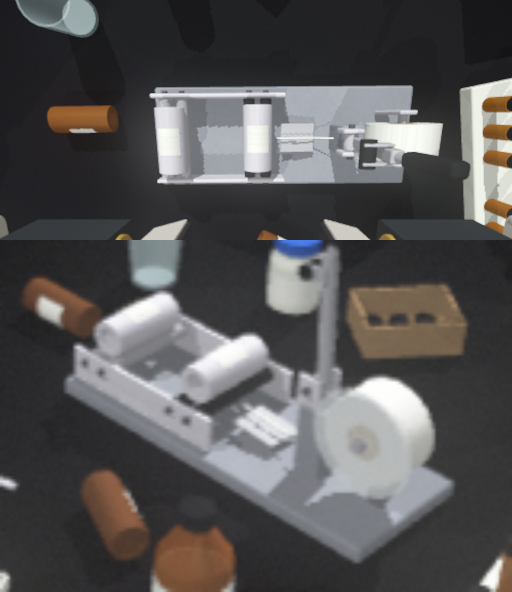

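Presser is up: in the scene crop the arm stands vertical at (328,300). The nest sleeve is at (258,138) in the wrist view. I'll check the clearance of the raised arm before descending.

```bash
python3 - <<'E'
from h import *
u=np.array([.9804,-.197]); v=np.array([.197,.9804])
for f in("w2","scene1"):
  Q=np.load(f+".npy"); d=Q[...,:2]-np.array([.637,.101]); X=d@u; Y=d@v; Z=Q[...,2]
  for z0 in np.arange(.12,.34,.02):
    m=(Z>z0)&(Z<z0+.02)&(abs(Y)<.05)&(X>.03)&(X<.16)
    if m.sum()>2: print(f,z0.round(2),m.sum(),np.percentile(X[m],[0,5,50]).round(3))
E
```

```text
w2 0.12 573 [0.104 0.106 0.119]
w2 0.14 39 [0.115 0.115 0.116]
w2 0.2 7 [0.111 0.111 0.111]
w2 0.22 661 [0.089 0.09  0.097]
w2 0.24 364 [0.092 0.097 0.11 ]
w2 0.26 222 [0.111 0.112 0.113]
w2 0.28 372 [0.113 0.113 0.116]
w2 0.3 755 [0.116 0.117 0.12 ]
w2 0.32 16 [0.121 0.121 0.123]
w2 0.34 190 [0.031 0.031 0.032]
scene1 0.12 76 [0.109 0.112 0.129]
scene1 0.14 31 [0.118 0.12  0.126]
scene1 0.16 29 [0.115 0.117 0.124]
scene1 0.18 32 [0.114 0.115 0.124]
scene1 0.2 36 [0.113 0.114 0.122]
scene1 0.22 76 [0.094 0.095 0.109]
scene1 0.24 31 [0.1   0.111 0.12 ]
scene1 0.26 27 [0.113 0.115 0.124]
scene1 0.28 32 [0.115 0.119 0.127]
scene1 0.3 41 [0.119 0.123 0.129]
scene1 0.34 11 [0.035 0.035 0.039]
```

The presser roller stands 90 mm out at 230 mm height, too close to the gripper body. I'll nudge the arm up a little more with the finger back first.

>>> carry_out:
  plan:
    - [0.6,2.9,-3,0,7]
    - [0.6,2.9,-6.1,0,7]
    - [3.5,2.3,-6.1,0,7]
    - [5.5,1.9,-6.1,0,7]
    - [6.3,1.8,-6.1,0,7]
    - [7,1.7,-6.1,0,7]
    - [7.6,1.5,-6.1,0,7]
    - [7.9,1.5,-6.1,0,7]
    - [7.9,1.5,-6.1,0,7]

```text
clock: 9.35
position: [0.7054, 0.0877, 0.3558]
ee_rot: [-2.432, -1.987, -0.0]
force: [1.1, -0.1, 0.7]
width: 0.764
```

>>> carry_out:
  plan:
    - [0.5,-0.1,0,0,7]
    - [0.9,-0.2,0,0,7]
    - [0.9,-0.2,0,0,7]

```text
clock: 9.65
position: [0.7148, 0.0857, 0.3558]
ee_rot: [-2.432, -1.987, -0.001]
force: [0.1, 0.4, -0.4]
width: 0.762
```

```bash
python3 - <<'E'
from h import *
u=np.array([.9804,-.197]); v=np.array([.197,.9804])
Q=world("scene",arm.get_image("scene")[1]); d=Q[...,:2]-np.array([.637,.101]); X=d@u; Y=d@v; Z=Q[...,2]
for z0 in np.arange(.14,.34,.02):
    m=(Z>z0)&(Z<z0+.02)&(abs(Y)<.05)&(X>.06)&(X<.16)
    if m.sum()>2: print(z0.round(2),m.sum(),np.percentile(X[m],[0,5,50]).round(3))
print(arm.observe()["force"])
E
```

```text
0.14 27 [0.121 0.122 0.128]
0.16 31 [0.119 0.122 0.13 ]
0.18 29 [0.121 0.122 0.129]
0.2 31 [0.122 0.123 0.131]
0.22 74 [0.1   0.105 0.118]
0.24 37 [0.107 0.108 0.13 ]
0.26 27 [0.125 0.128 0.135]
0.28 40 [0.117 0.121 0.137]
0.3 84 [0.116 0.12  0.134]
0.32 55 [0.116 0.117 0.13 ]
[-0.28799264  0.56614882  0.00553248]
```

>>> carry_out:
  plan:
    - [-4,-0.2,0,0,7]
    - [-8.4,-1.1,0,0,6]
    - [-8.4,-1.1,0,0,6]
    - [-8.4,-1.1,-4,0,6]
    - [-8.4,-1.1,-8,0,6]
    - [-8.4,-1.1,-11,0,6]
    - [-8.4,-1.1,-14,0,6]
    - [-8.4,-1.1,-17,0,6]
    - [-8.4,-1.1,-19,0,6]
    - [-8.4,-1.1,-19,0,6]

```text
clock: 10.7
position: [0.6297, 0.0739, 0.1631]
ee_rot: [-2.431, -1.985, 0.005]
force: [-0.1, -0.1, -0.6]
width: 0.655
```

>>> carry_out:
  plan:
    - [0.1,0.1,-1.2,0,6]
    - [0.1,0.1,-2.4,0,6]
    - [0.1,0.1,-3.5,0,6]
    - [0.1,0.1,-3.5,0,6]
    - [0.1,0.1,-3.5,0,4.5]
    - [0.1,0.1,-3.5,0,3]
    - [0.1,0.1,-3.5,0,3]
    - [0.1,0.1,-3.5,0,3]
    - [0.1,0.1,-3.5,0,3]
  squeeze: 30

```text
clock: 11.6
position: [0.6308, 0.075, 0.1287]
ee_rot: [-2.431, -1.986, 0.005]
force: [-1.2, -0.2, 4.6]
width: 0.419
```

>>> carry_out:
  plan:
    - [0,0,1,0,3]
    - [0,0,3,0,3]
    - [0,0,5,0,3]
    - [0,0,8,0,3]
    - [0,0,11,0,3]
    - [0,0,14,0,3]
    - [0,0,17,0,3]
    - [0,0,20,0,3]
    - [0,0,20,0,3]

```text
clock: 12.5
position: [0.6321, 0.0757, 0.3338]
ee_rot: [2.433, 1.986, 0.006]
force: [0.9, -0.2, -2.7]
width: 0.422
```

```bash
python3 - <<'E'
from h import *
s=arm.observe(); print(s["position"],s["force"],s["width"])
im,d=arm.get_image("scene"); Q=world("scene",d); np.save("s3.npy",Q); K,R,t=cal("scene")
p=K@(R@np.array([.63,.08,.27])+t); p=(p[:2]/p[2]).astype(int); print(p)
c=im[p[1]-50:p[1]+50,p[0]-65:p[0]+65]; save("s3",cv2.resize(c,None,fx=6,fy=6,interpolation=cv2.INTER_CUBIC))
E
```

```text
[0.63214634 0.07573425 0.3337685 ] [ 0.93515005 -0.24650848 -2.72509992] 0.4217911556348328
[296 127]
```

View pics/s3.png

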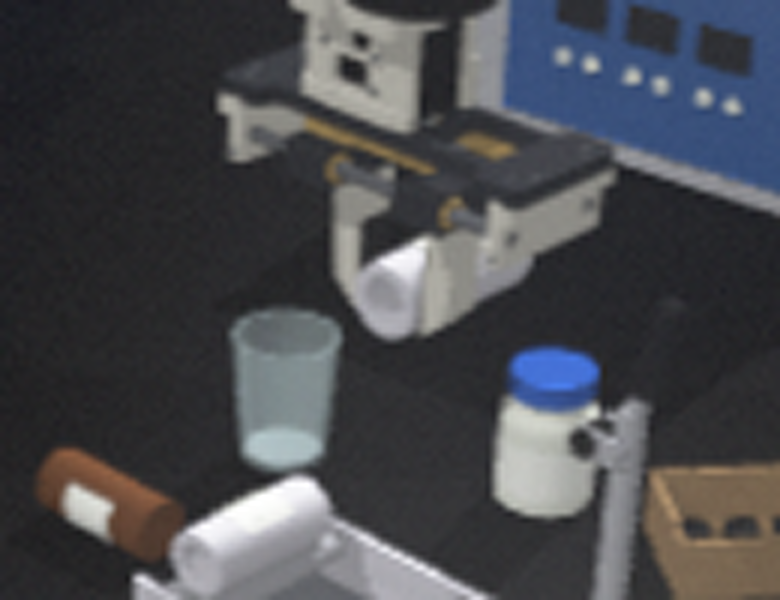

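The sleeve is held level and firm, with its −y mouth facing the camera at (390,295). Turning it to face the camera squarely lets me read the depth inside.

>>> carry_out:
  plan:
    - [-2,0,1,0.14,3]
    - [-4,0,1,0.28,3]
    - [-6,0,1,0.42,3]
    - [-6,0,1,0.56,3]
    - [-6,0,1,0.7,3]
    - [-6,0,1,0.7,3]
    - [-6,0,1,0.7,3]

```text
clock: 13.25
position: [0.5711, 0.075, 0.3401]
ee_rot: [-1.609, -2.696, 0.001]
force: [0.1, -0.2, -2.7]
width: 0.421
```

```bash
cat > depthend.py <<'E'
from h import *
s=arm.observe(); R,_=cv2.Rodrigues(np.array(s["ee_rot"])); y=R[:,1]; x=R[:,0]; print(s["position"],"tool x",x.round(2),"jaw",y.round(2))
e=-x   # sleeve end at tool -x side
P=np.array(s["position"])+.047*R[:,2]
for k in range(3):
    im,d=arm.get_image("scene"); Q=world("scene",d)-P
    a=Q@e; b=Q@y; c=Q[...,2]
    m=(abs(b)<.02)&(abs(c+.004)<.03)&(a>-.07)&(a<.03)
    vv,uu=np.where(m); v0,u0=vv.min(),uu.min()
    if k==0:
        A=np.where(m,(a*1000).round(),999).astype(int)[v0:vv.max()+1,u0:uu.max()+1]
        for r in A: print(" ".join("%4s"%("." if q==999 else q) for q in r))
E
python3 depthend.py
```

```text
[0.57107947 0.07496644 0.34008871] tool x [-0.47  0.88  0.  ] jaw [ 0.88  0.47 -0.  ]
   .    .    .    .    .    .    .    .  -66    .  -67    .    .    .    .
   .    .    .    .    .    .  -63  -60  -59  -65  -60  -65  -66  -66    .
   .    .    .    .  -69  -60  -59  -53  -55  -55  -54  -57  -61  -66    .
   .    .    .    .  -66  -51  -46  -46  -48  -46  -48  -47  -57  -62  -64
   .    .    .  -64  -53  -45  -43  -43  -40  -38  -42  -43  -48  -51  -56
   .    .    .  -50  -45  -33  -41  -34  -32  -36  -34  -32  -39  -53  -59
   7    .    .  -42  -33  -27  -23  -26  -21  -24  -26  -31  -31  -35  -46
  10    5    .  -32  -23  -18  -17  -14  -17  -21  -17  -21  -20  -34    .
  11    6    .  -29  -13  -18  -11  -17  -16  -10  -13  -19  -24  -25    .
  10    6  -33  -15  -12   -7   -2   -4   -4   -2   -3  -13  -17  -24    .
   7    8  -19   -7    1    0    7    4    6   -3    2   -3   -8  -12    .
   9   13   -6   -1    5    8   10   12   13   10    3    1   -4   -8    .
  14    8   -4    7   13   16   11   15   13   17    8   10    8   -6    .
   7    9   11   19   10   12   14   14   12   12   16   20   12    7    .
  15    3   13    8   15   15  -36  -31  -39   15   11   12   17    9    .
  13   15   21   18   14  -20  -24  -24  -29  -29  -20   11   10    .    .
   2   12   17   16  -15   -6  -21  -21  -21  -17  -23   14   13    .    .
  15   15   15   12   -1   -9  -10   -9  -18  -14  -12   -4   13    .    .
  10   15   16   15    8   -4   -8   -6   -5  -13    3    6   12    .    .
  10   13   10   14    9    8    3    3    1   -1    5   14   17    .    .
   .    .   18    8    .   11    8    2    3    8   16   11   19    .    .
   .    .    .   13   10   15   21   12   11   14   17   17   12    .    .
   .    .    .    .   15   10   16   10   16   16   16   10    .    .    .
   .    .    .    .    .    .   13   15   15   11    .    .    .    .    .
```

The mouth reads about 50 mm deep against the rim, so the gripped end is the bore. Next I find free bench where the other end can swing down.

```bash
python3 - <<'E'
import numpy as np,cv2
W=np.load("top0.npy"); im=cv2.imread("pics/top0.png")
for p in[(325,245),(277,215),(280,258),(340,212),(272,167),(340,270)]: print(p,W[p[1],p[0]].round(3),im[p[1],p[0]])
E
```

```text
(325, 245) [ 0.398 -0.257  0.002] [46 49 48]
(277, 215) [ 0.492 -0.113  0.002] [45 46 47]
(280, 258) [ 0.362 -0.118  0.005] [191 189 189]
(340, 212) [ 0.497 -0.303  0.021] [179 188 187]
(272, 167) [ 0.635 -0.099  0.043] [ 57  83 120]
(340, 270) [ 0.321 -0.3    0.002] [40 40 40]
```

>>> carry_out:
  plan:
    - [-4,-4,0,0,3]
    - [-7,-8,0,0,3]
    - [-9,-12,0,0,3]
    - [-11,-16,0,0,3]
    - [-13,-20,0,0,3]
    - [-15,-24,0,0,3]
    - [-16,-28,0,0,3]
    - [-17.1,-32.5,0,0,3]
    - [-17.1,-32.5,-4,0,3]
    - [-17.1,-32.5,-8,0,3]
    - [-17.1,-32.5,-12,0,3]
    - [-17.1,-32.5,-16,0,3]
    - [-17.1,-32.5,-19.8,0,3]
    - [-17.1,-32.5,-19.8,0,3]
    - [-17.1,-32.5,-19.8,0,3]

```text
clock: 14.9
position: [0.4007, -0.2494, 0.1432]
ee_rot: [-1.607, -2.697, -0.0]
force: [-0.1, -0.5, -1.0]
width: 0.423
```

>>> carry_out:
  plan:
    - [0,0,0,0,3]
    - [0,0,0,0,3]
    - [0,0,0,0,3]
    - [0,0,0,0,3]
  squeeze: 6

```text
clock: 15.3
position: [0.401, -0.2498, 0.144]
ee_rot: [-1.609, -2.698, 0.0]
force: [0.7, -0.0, -2.5]
width: 0.423
```

```bash
cat > held.py <<'E'
from h import *
s=arm.observe(); R,_=cv2.Rodrigues(np.array(s["ee_rot"])); y=R[:,1]; x=R[:,0]; P=np.array(s["position"])+.047*R[:,2]
print(s["clock"],s["position"].round(4),s["force"].round(1),s["width"]*91.8)
im,d=arm.get_image("scene"); Q=world("scene",d)-P; a=Q@x; b=Q@y; c=Q[...,2]
br=(im.min(2)>105)
m=br&(abs(b)<.022)&(a>-.1)&(a<.1)&(c<.035)&(c>-.1)&(c+P[2]>.012)
q=np.c_[a[m],c[m]]; print(m.sum(),"along tool x",np.percentile(q[:,0],[1,50,99]).round(3),"z rel",np.percentile(q[:,1],[1,50,99]).round(3))
if m.sum()>10: print("rect x-z",cv2.minAreaRect(q.astype(np.float32)))
K,Rc,t=cal("scene"); p=K@(Rc@P+t); p=(p[:2]/p[2]).astype(int)
c=im[max(0,p[1]-50):p[1]+50,max(0,p[0]-65):p[0]+65]
import sys; save(sys.argv[1],cv2.resize(c,None,fx=5,fy=5,interpolation=cv2.INTER_CUBIC))
E
python3 held.py h1
```

```text
15.3 [ 0.401  -0.2498  0.144 ] [ 0.7 -0.  -2.5] 38.87428681379807
373 along tool x [-0.024 -0.013  0.013] z rel [-0.083 -0.022  0.029]
rect x-z ((-0.010266188532114029, -0.02529233694076538), (0.11792293936014175, 0.042565133422613144), 79.92832946777344)
```

View pics/h1.png

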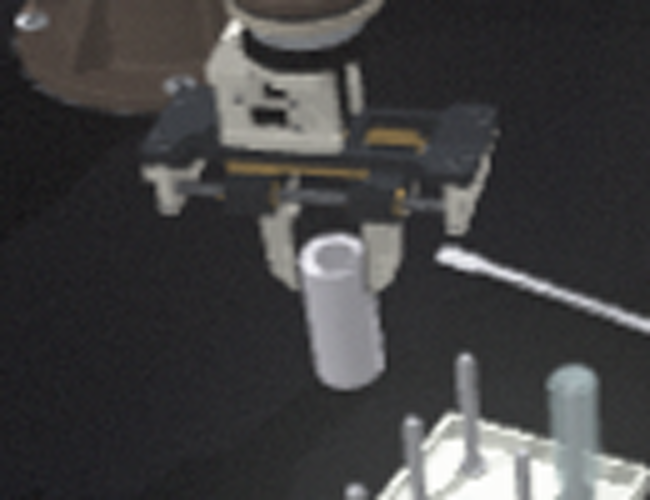

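The sleeve has swung down and hangs almost upright, with its mouth at the top at (335,255). I'll square it by setting its flat foot on the bench, then tighten.

>>> carry_out:
  plan:
    - [0,0,-0.6,0,3]
    - [0,0,-1.2,0,3]
    - [0,0,-1.6,0,3]
    - [0,0,-1.9,0,3]
    - [0,0,-2.1,0,3]
    - [0,0,-2.1,0,3]

```text
clock: 15.95
position: [0.4009, -0.2495, 0.1225]
ee_rot: [-1.608, -2.698, -0.0]
force: [-0.7, 0.9, 2.8]
width: 0.43
```

>>> carry_out:
  plan:
    - [0,0,-0.2,0,3]
    - [0,0,-0.4,0,3]
    - [0,0,-0.4,0,3]
    - [0,0,-0.4,0,3]

```text
clock: 16.35
position: [0.4009, -0.2493, 0.1183]
ee_rot: [-1.607, -2.698, -0.0]
force: [-2.0, -0.1, 0.9]
width: 0.426
```

```bash
python3 held.py h2
```

```text
16.35 [ 0.4009 -0.2493  0.1183] [-2.  -0.1  0.9] 39.09891741797423
337 along tool x [-0.02  -0.011  0.019] z rel [-0.059 -0.009  0.029]
rect x-z ((-0.007745370268821716, -0.013650529086589813), (0.09109342098236084, 0.041101884096860886), 69.54312133789062)
```

View pics/h2.png

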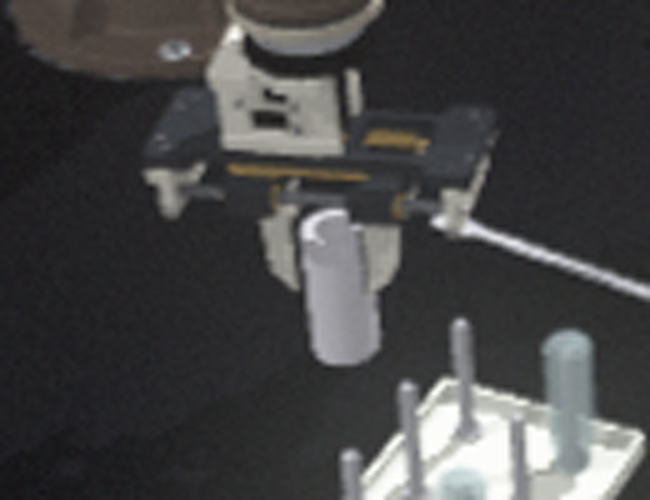

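The picture-plane lean matches the pegs; the depth-direction tilt needs a fit on the side surface points.

```bash
cat > tilt.py <<'E'
from h import *
s=arm.observe(); R,_=cv2.Rodrigues(np.array(s["ee_rot"])); y=R[:,1]; x=R[:,0]; P=np.array(s["position"])+.047*R[:,2]
D=np.mean([arm.get_image("scene")[1] for _ in range(4)],0); im=arm.get_image("scene")[0]
Q=world("scene",D)-P; a=Q@x; b=Q@y; c=Q[...,2]
m=(im.min(2)>90)&(abs(b)<.012)&(a>-.06)&(a<.06)&(c+P[2]>.008)&(c<.045)&(c>-.1)
for c0 in np.arange(-.09,.045,.009):
    k=m&(c>c0)&(c<c0+.009)
    if k.sum(): print((c0+.0045).round(4),k.sum(),"a",np.percentile(a[k],[10,50,90]).round(4))
k=m&(c>-.065)&(c<-.0); f=cv2.fitLine(np.c_[a[k],c[k]].astype(np.float32),cv2.DIST_HUBER,0,.01,.01).ravel(); print("front face tilt deg (a per c)",np.degrees(np.arctan2(f[0],f[1])), "bottom world z",(P[2]+c[m].min()).round(4),s["force"].round(1))
E
python3 tilt.py
```

```text
-0.0585 16 a [-0.0152 -0.0136 -0.0087]
-0.0495 18 a [-0.0155 -0.0134 -0.0103]
-0.0405 16 a [-0.015  -0.0143 -0.012 ]
-0.0315 16 a [-0.0166 -0.0141 -0.0125]
-0.0225 19 a [-0.0161 -0.0135 -0.0115]
-0.0135 18 a [-0.0156 -0.0136 -0.0106]
-0.0045 17 a [-0.015  -0.0144 -0.0122]
0.0045 27 a [-0.0152 -0.0083  0.0163]
0.0135 58 a [-0.0148 -0.0055  0.0168]
0.0225 6 a [-0.014  -0.0074  0.0186]
front face tilt deg (a per c) 179.22769 bottom world z 0.009 [-0.8  1.1  2.1]
```

>>> carry_out:
  plan:
    - [0,0,0,0,3]
    - [0,0,0,0,3]
    - [0,0,0,0,3]
    - [0,0,1,0,3]
    - [0,0,3,0,3]
    - [0,0,5,0,3]
    - [0,0,7,0,3]
    - [0,0,10,0,3]
    - [0,0,13,0,3]
    - [0,0,15.5,0,3]
    - [0,0,16,0,3]
    - [0,0,16,0,3]
    - [0,0,16,0,3]
    - [0,0,16,0,3]
    - [0,0,16,0,3]
    - [0,0,16,0,3]
  squeeze: 35

```text
clock: 18.25
position: [0.4006, -0.2492, 0.2776]
ee_rot: [-1.607, -2.697, -0.001]
force: [-0.1, -0.0, -2.6]
width: 0.421
```

```bash
python3 tilt.py; python3 held.py h3; python3 - <<'E'
from h import *
u=np.array([.9804,-.197]); v=np.array([.197,.9804])
Q=world("scene",arm.get_image("scene")[1]); d=Q[...,:2]-np.array([.637,.101]); X=d@u; Y=d@v; Z=Q[...,2]
m=(Z>.24)&(abs(Y)<.04)&(abs(X-.12)<.04)&(Z<.34); print("presser X high",m.sum(),np.median(X[m]))
m=(abs(X+.12)<.03)&(Z>.088)&(Z<.1)&(abs(Y)<.06); print("parked",m.sum(),X[m].mean(),Y[m].min(),Y[m].max())
E
```

```text
-0.0675 14 a [-0.0159 -0.0138 -0.0103]
-0.0585 22 a [-0.0152 -0.0137 -0.0104]
-0.0495 20 a [-0.0158 -0.0142 -0.0118]
-0.0405 17 a [-0.0163 -0.0143 -0.01  ]
-0.0315 21 a [-0.0162 -0.0147 -0.0124]
-0.0225 18 a [-0.0161 -0.0144 -0.0117]
-0.0135 22 a [-0.0162 -0.0143 -0.009 ]
-0.0045 23 a [-0.016  -0.0143 -0.0116]
0.0045 29 a [-0.0168 -0.014   0.0159]
0.0135 55 a [-0.0159 -0.0054  0.0158]
0.0225 11 a [-0.0131  0.0031  0.0167]
front face tilt deg (a per c) 179.1824 bottom world z 0.1609 [-0.1 -0.  -2.6]
18.5 [ 0.4008 -0.2494  0.2782] [ 0.1 -0.1 -3.1] 38.79818478920855
440 along tool x [-0.019 -0.011  0.021] z rel [-0.07  -0.015  0.03 ]
rect x-z ((-0.0073023587465286255, -0.018007822334766388), (0.10411883145570755, 0.04340328648686409), 72.36536407470703)
presser X high 136 0.137027748428459
parked 124 -0.11418959628149943 -0.04696544669863762 0.049846658529967086
```

View pics/h3.png

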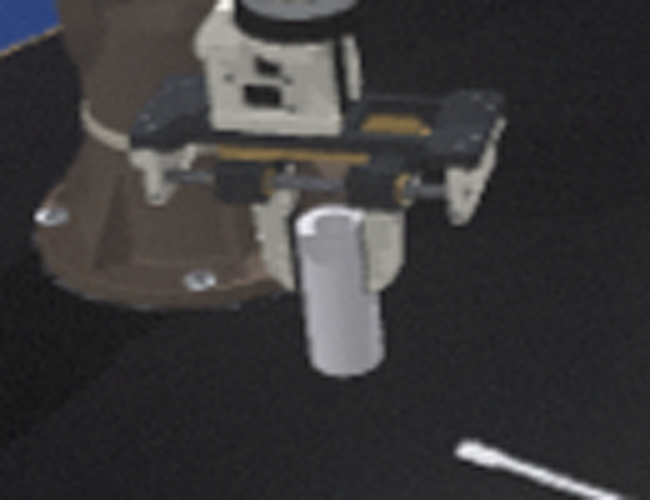

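Last check: depth inside the upper mouth.

```bash
sed -e 's/^e=-x.*/e=np.array([0,0,1.])/' -e 's/m=(abs(b).*/aa=Q@x; m=(abs(b)<.022)\&(abs(aa)<.045)\&(a<.035)\&(a>-.08)/' depthend.py > de2.py; python3 de2.py; python3 -c "
from h import *
print(arm.observe()['clock'])"
```

```text
[ 0.40086162 -0.24938568  0.27826572] tool x [-0.48  0.88  0.  ] jaw [ 0.88  0.48 -0.  ]
   .    .   33   26    .    .    .    .    .    .    .    .    .    .    .    .    .    .    .    .    .
   .    .   29   26    .    .    .    .    .    .    .    .    .    .    .    .    .    .    .    .    .
   .   35   29   25    .    .    .    .    .    .   18   18   17    .    .    .    .    .    .    .    .
  33   31   26   28    .    .    .   17   17   16   17   17   17   16   18   20   18    .    .    .    .
   .   27   26   22   16    .   17   18   14   16   16   16   15   13   17   19   16    .    .    .    .
  25   26   23   19   17   18   19   12   13   12   12   11   11   14   15   15    .    .    .    .    .
  21   23   21   15   16   18   16   11   10   10    9   12    7    8    9   16    .    .    .    .    .
   .   20   19   14   15   17   17    9    6    6   10    6    5    4   18   16    .    .    .    .    .
   .   15   12   15   17   17   19   16    .   18   18   19   20   18   17   16    .    .    .    .    .
   .   11   10    9   12   15   18   17   18   18   17   18   17  
[... 2074 characters left out ...]
 -49  -48  -50  -52  -49  -51  -48  -49  -49  -52  -52    .    .
   .    .    .    .    .    .  -64  -55  -53  -53  -51  -49  -49  -51  -51  -53  -52  -58  -58    .    .
   .    .    .    .    .    .    .  -61  -60  -58  -57  -53  -54  -56  -56  -56  -55  -61  -59  -64    .
   .    .    .    .    .    .    .  -64  -60  -62  -59  -60  -59  -55  -62  -61  -59  -61  -65  -67    .
   .    .    .    .    .    .    .  -66  -64  -61  -61  -59  -62  -60  -65  -62  -64  -66  -68    .    .
   .    .    .    .    .    .    .    .  -67  -64  -68  -64  -63  -64  -65  -66  -70  -69  -70    .    .
   .    .    .    .    .    .    .    .    .  -69  -71  -70  -70  -70  -70  -68  -71  -72    .    .    .
18.75
```

The mouth wall runs down to at least 12 mm below the rim with no floor at 6 mm, which agrees with the earlier reading of about 50 mm. Handing in.

```bash
python3 -c "
from cell import arm
print(arm.sign_off()); s=arm.observe(); print(s['clock'],s['position'],s['width'])"
```

```text
the job is handed in; nothing more can be done
None
the job is handed in; nothing more can be done
```

I raised the presser by its handle and it stayed up. I then took the sleeve from the nest and handed in at about 19 s, holding it upright with the bore up; no verdict is reported.

**How it went:**
- **Presser:** I lifted it to about 1.55 rad, then nudged it a little further with the back of a finger to make room for the gripper.
- **Sleeve:** I gripped it 15 mm from its bore end and let it swing down under a light grip. I then squared its foot on the bench, tightened to 35 N and lifted it.

**Last checks:**
- **Tilt:** the side face is within about 1° of vertical.
- **Height:** the lower end is about 16 cm above the bench, with nothing near it.
- **Presser:** still standing upright.
- **Parked sleeve:** still on its rails. One noisy reading puts its centre about 6 mm off nominal along the labeller, inside the 25 mm allowed; nothing touched it.

**Bore end:** I told it by camera depth and did not try it on the peg. Held facing the camera, the mouth read about 50 mm deep. In the final pose the visible wall ran past 12 mm with no floor at 6 mm.

I did not re-measure the other objects on the bench. No move came near them and no unexpected force showed.

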